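Release the folding lid stay and close the germination chamber

ROBOT

A 6-joint arm with a two-finger parallel gripper is mounted at the origin on the work surface. World frame = base frame: x ahead of the robot, y to its left, z up, the work surface at z = 0. Lengths are in mm, angles in degrees, forces in N, time in s.
With the tool pointing down it reaches from about 350 to 850 mm from the base axis. Payload 8.1 kg.
Tool frame: the origin (TCP) lies at the very end of the fingers, on their centre line; the grasp point (between the pads) lies 19 mm behind it (r.grip_depth is the distance from the TCP to the grasp point, in mm); y points along the fingers, z is the direction in which the jaws open and shut, and the axes are right-handed (so a half turn about y gives the same grasp; the last joint's range is limited). The gripper opens to 85 mm and grips with 20 to 120 N. Pads are 22 mm wide; open, the fingers measure 114 mm over their backs; the gripper's body (76 mm by 85 mm) begins 54 mm behind the grasp point. The pads swing forward as they close: fully open they stand 13 mm farther back than shut.
Start: joints at [-75.883, 7.471, 85.268, -0, 87.261, -4.893], TCP at [195.467, -567.272, 231.292] pointing down, gripper open.
Joint ranges: [-169.43, 169.43], [-51.17, 129.36], [1.28, 143.12], [-76.62, 256.62], [0, 156.53], [-152.29, 152.29]. Speed limits (degrees/s): [136.94, 136.94, 159.86, 180, 180, 180].

INTERFACE

Orientations are given as [roll, pitch, yaw] about the fixed x, y, z axes, in that order (R = Rz(yaw) Ry(pitch) Rx(roll)).
In Python, from bench import readout, eyes, r gives the robot as it stands. The module is installed in compiled form; this text tells all that it offers.
- The arm moves only by the tool move_arm, never from a script. Its argument "motion" is text: rows parted by semicolons, each of 6 numbers parted by spaces: the shift along the world's x, y, z in cm, then the turn, a rotation vector about the world's x, y, z in degrees. A call has 1 to 10 rows; each row is the pose to reach, as a shift and turn from the pose commanded when the call began; what a row does not reach only later rows make up. A row lasts 1/12 s, in which the tool goes at most 41.7 mm and 7.16 degrees, less where a joint would pass 70% of its speed; a pose out of reach is approached as far as the arm can. A call with a gripper value outside its range is refused whole. "fingers" is the finger opening in cm, from 0 to 8.54, set as the call begins (left out, the last holds). The fingers move at their own pace and stop on an object; "squeeze" is the grip in N (left out, the last holds). Time passes only in rows, so rows that repeat a pose let the fingers close. It gives the time, the measured TCP pose, the force and the opening at its end, in the units of the state.
- readout.sense(): the state, without advancing time (a new reading comes with each control period).
- eyes.snapshot(name): name is "scene" or "top" or "wrist"; returns a dict with "image" (384x512x3 uint8, blue, green, red), "fx", "fy", "cx", "cy" (pixels), "world_to_cam" (4x4, takes a point from world to camera coordinates). Camera axes: x right, y down, z forward; pixel columns grow to the right and rows downward; lengths in mm; the calibration is good to about 2 mm. A picture is of the moment at which its call begins. There is no depth.
- r.hand_in(): hands the job in, once; it reports no verdict.
The state is a dict: "time": time; "joint_pos": joint angles; "qd": joint speeds; "joint_efforts": joint torques, N m; "tool_pos": TCP position; "tcp_rot": TCP orientation; "ft_force": force on the tool from outside, world axes, zero at the start; "wrist_torque": the same for the moment, N m; "finger_gap": finger opening in mm.
Only numpy, scipy, OpenCV 4.12 (cv2) and the standard library are available. Lean on these libraries where they do the work, as an engineer would, in place of code of your own. Each camera call takes 0.05 s, during which the arm holds its last target. There are 200 camera calls.

TASK

Close the germination chamber: gently lift the red knob at the knee of the folding lid stay, following the way it yields, until the knee has folded clearly past its centre and is unlocked; then lower the lid by its blue bar without letting it drop, until it lies fully shut. Do not strain the stay, and leave the seedlings and everything else on the bench where they are.

Things in the scene. Friction and masses are not known exactly. Their poses are not given: they have to be found in the camera images.
- chamber: White open-topped germination chamber fixed to the bench, 170 mm deep (its x) by 220 mm wide (its y) by 110 mm high. Origin at the centre of its underside, z up. Its front with the small display faces its -x; the lid hinge runs along its far (+x) top edge; the folding stay is outside its right (-y) side wall.
- knee_knob (a point): Centre of the red round knob (16 mm dia, 42 mm long, along the chamber's y) at the stay's knee, 187 mm to the chamber's right (-y) of its middle, 65 mm above the bench, free below. It can only swing in the chamber's x-z plane, on an arc dictated by the stay: steeply up (about 70 deg) at first, then ever more forward (chamber -x). It is rigid along the links, so follow it by feel. It needs 2 to 8 N.
- stay_knee (a joint): Knee angle of the stay (a lower and an upper link), rad: 0 = locked on its stop, knee sagging 35 mm past centre; 0.92 = links in line (centre); more = unlocked and folding, about 3.5 with the lid shut. Just after unlocking (knee 1.1 to 1.3) friction holds knee and lid when the knob is let go.
- lid_bar (a point): Centre of the blue round grab bar (12 mm diameter, 120 mm long, along the chamber's y) carried on two arms ahead of the lid's free edge: 215 mm from the hinge axis, 39 mm clear gap between bar and lid edge. About 310 to 330 mm above the bench with the lid open, 116 mm when shut. It can roll in a grip.
- lid_hinge (a point): Middle of the lid's hinge axis (along the chamber's y): 85 mm behind the chamber's origin, 116 mm above the bench. x, y, z axes as the chamber's.
- lid_panel (a joint): Lid angle, rad: 0 = shut, level on the chamber; about 1.14 at the start, held open by the locked stay; rises to 1.39 as the knee passes centre. Clear lid 170 x 216 x 6 mm, about 0.45 kg, some hinge friction: just after unlocking it stays put but falls by itself below about 1.2 rad. It must never turn shut faster than 1.5 rad/s.
- seedling_a: Small black pot with a seedling, 44 mm wide, 75 mm high, standing inside the chamber below the rim. Origin at its underside. Leave it.
- seedling_b: Second such pot inside the chamber. Leave it.
- flask: Conical glass flask with green contents, 76 mm wide, 124 mm high, on the bench. Leave it.
- herb: Herb in a round pot, 74 mm wide, 200 mm high with leaves, on the bench. Leave it.
- tomato_a: Red tomato, 74 mm wide, 53 mm high, on the bench. Leave it.
- tomato_b: Second such tomato. Leave it.
- dishes: Two stacked petri dishes, 90 mm wide, 30 mm high, on the bench. Leave them.
- jar: Amber jar, 60 mm wide, 85 mm high, on the bench. Leave it.
- stay_mount (a joint): How far the rubber-bushed lower pivot of the light stay gives along the stay, in m: + when the stay is pushed together, - when pulled. 6.5 N per mm; the lid's weight and friction give up to 0.9 mm. Beyond 1.5 mm (10 N) either way the stay is strained.

How it is judged:
By the outcome, as a careful person would: the job done as asked, in the order asked, and still so for the second after the job is handed in, with the robot touching nothing.
It also fails if it takes over 72 s, if anything falls off the work surface, if the arm or the gripper's body presses on something with over 40 N, if the wrist force passes 120 N, or if a joint passes its speed limit or range.

## Working session

There is one attempt and no reset: what is moved stays moved. The work goes in short steps, Python scripts to look and compute and a tool call to move; the robot and the scene stay as the last step left them, time stands still between calls to the robot, and variables do not carry over. Pictures are saved under pics/ and viewed, about 8 in all and at most 12, crops included, and the job is handed in when it is done.

Besides the shell and the picture viewer there is one more tool, called after "Call:" as name(argument=value, ...), one argument or row to a line, values as JSON. move_arm: Moves the arm, as the interface text tells. Its arguments: {"type":"object","properties":{"motion":{"type":"string"},"fingers":{"type":"number"},"squeeze":{"type":"number"}},"required":["motion"]}

```bash
mkdir -p pics; cat > h.py <<'E'
import numpy as np, cv2
from bench import readout, eyes, r
def snap(n,f):
    s=eyes.snapshot(n); cv2.imwrite('pics/'+f,s['image']); return s
def ray(s,u,v):
    T=np.array(s['world_to_cam']);R=T[:3,:3];c=-R.T@T[:3,3]
    d=R.T@np.array([(u-s['cx'])/s['fx'],(v-s['cy'])/s['fy'],1]);return c,d/np.linalg.norm(d)
def onz(s,u,v,z):
    c,d=ray(s,u,v);return c+d*(z-c[2])/d[2]
def tri(rs):
    A=np.zeros((3,3));b=np.zeros(3)
    for c,d in rs:
        P=np.eye(3)-np.outer(d,d);A+=P;b+=P@c
    return np.linalg.solve(A,b)
def proj(s,p):
    T=np.array(s['world_to_cam']);q=T[:3,:3]@p+T[:3,3];return s['fx']*q[0]/q[2]+s['cx'],s['fy']*q[1]/q[2]+s['cy']
def blobs(s,lo,hi,amin=30):
    h=cv2.cvtColor(s['image'],cv2.COLOR_BGR2HSV);h[...,0]=(h[...,0].astype(int)+90)%180 # red->90
    m=cv2.inRange(h,np.array(lo),np.array(hi));n,l,st,ce=cv2.connectedComponentsWithStats(m)
    out=[]
    for i in range(1,n):
        if st[i,4]>=amin:
            pts=np.argwhere(l==i)[:,::-1].astype(np.float32)
            out.append((st[i].tolist(),ce[i].round(1).tolist(),[np.round(x,1) for x in cv2.minAreaRect(pts)]))
    return out
E
python3 - <<'E'
from h import *
a=snap('scene','s0.png');b=snap('top','t0.png')
cv2.imwrite('pics/st0.png',cv2.resize(np.vstack([a['image'],b['image']]),None,fx=.78,fy=.78))
for s in(a,b):
    print('red');[print(x) for x in blobs(s,(80,120,60),(100,255,255))]
    print('blue');[print(x) for x in blobs(s,(10,100,50),(40,255,255))]
print(readout.sense())
E
```

```text
red
([337, 24, 9, 12, 62], [341.0, 29.7], [array([341.1,  29.7]), array([12.1,  6.2]), np.float64(66.8)])
([347, 33, 12, 12, 88], [351.6, 37.9], [array([352.5,  38.5]), array([11., 11.]), np.float64(0.0)])
([333, 35, 9, 11, 61], [336.9, 39.9], [array([336.9,  39.8]), array([11.1,  5.8]), np.float64(59.0)])
([494, 150, 18, 21, 168], [504.5, 158.5], [array([502.5, 160. ]), array([20., 17.]), np.float64(90.0)])
([489, 171, 23, 41, 409], [503.1, 195.4], [array([500., 191.]), array([40., 22.]), np.float64(90.0)])
([361, 196, 19, 17, 217], [370.1, 204.6], [array([370.2, 204.3]), array([17.9, 15.6]), np.float64(7.1)])
([92, 241, 24, 22, 350], [103.3, 252.9], [array([103.5, 251.5]), array([21., 23.]), np.float64(90.0)])
([217, 244, 14, 5, 46], [223.1, 245.7], [array([223.4, 245.6]), array([ 3.4, 13.2]), np.float64(81.9)])
blue
([0, 0, 79, 163, 7544], [39.5, 67.4], [array([38.7, 81. ]), array([163.3,  75.9]), np.float64(89.0)])
([0, 84, 31, 55, 806], [11.7, 112.6], [array([  9.3, 114.8]), array([58.7, 21.2]), np.float64(67.4)])
([20, 148, 20, 13, 137], [30.7, 156.1], [array([ 29.5, 154. ]), a
[... 960 characters left out ...]
44.1]), np.float64(77.3)])
{'time': 0.1, 'joint_pos': array([-7.58804592e+01,  7.51071435e+00,  8.53252359e+01,  2.53289155e-04,
        8.72625786e+01, -4.89107306e+00]), 'qd': array([ 0.04492484, -0.09944389, -0.08133602, -0.03594122,  0.03811426,
        0.03010081]), 'joint_efforts': array([ 8.91588934e-04, -5.70951533e+01, -5.01941442e+01, -2.44223311e-04,
        8.21472524e-03, -3.87219370e-05]), 'tool_pos': array([ 195.36181046, -566.75750974,  230.32899107]), 'tcp_rot': array([-9.00981484e+01,  8.65278407e-03, -1.60989406e+02]), 'ft_force': array([-0.11639409, -0.05315681,  0.08955411]), 'wrist_torque': array([-0.04065387, -0.00900215, -0.01079679]), 'finger_gap': 85.48186448259547}
```

View pics/st0.png

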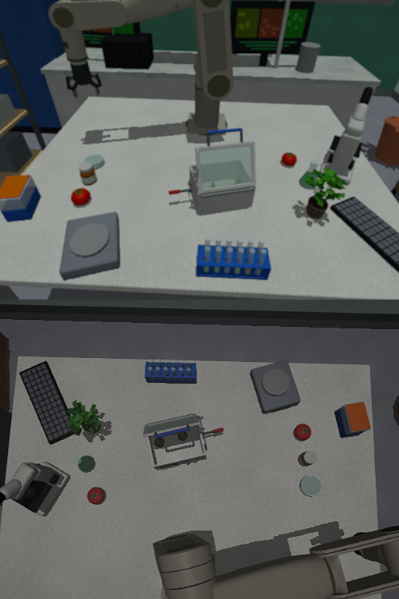

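```bash
python3 - <<'E'
from h import *
a=snap('scene','s1.png');b=snap('top','t1.png')
# rim lines
for n,pa,pb in(('knob',(223.2,245.7),(279.7,167.4)),('bar',(286.5,167.5),(220.2,170.2))):
    p=tri([ray(a,*pa),ray(b,*pb)]);print(n,p.round(1),np.round(proj(a,p),1),np.round(proj(b,p),1))
print(onz(b,279.7,167.4,65),onz(a,223.2,245.7,65))
for s,lo,hi in((b,(80,120,60),(100,255,255)),(b,(10,100,50),(40,255,255)),(a,(10,100,50),(40,255,255))):
  pass
ca=a['image'][150:280,190:350];cb=b['image'][120:215,170:310]
A=cv2.resize(ca,None,fx=4.4,fy=4.4,interpolation=cv2.INTER_CUBIC)
cv2.imwrite('pics/c1.png',A);cv2.imwrite('pics/c2.png',cv2.resize(cb,None,fx=5.5,fy=5.5,interpolation=cv2.INTER_CUBIC))
for s in (a,b):
    c,d=ray(s,256,192);print(c.round(),d.round(2),s['fx'])
E
```

```text
knob [ 620.4 -110.7   66.2] [222.9 245.7] [279.4 167.4]
bar [558.6  64.7 311.6] [287.  167.5] [220.7 170.2]
[ 620.70302394 -111.56408673   65.        ] [ 619.24425618 -109.98203639   65.        ]
[1351.    5.  816.] [-0.8  -0.02 -0.6 ] 346.84907504790937
[ 313.  -26. 1579.] [ 0.15 -0.01 -0.99] 468.3370650664332
```

View pics/c2.png

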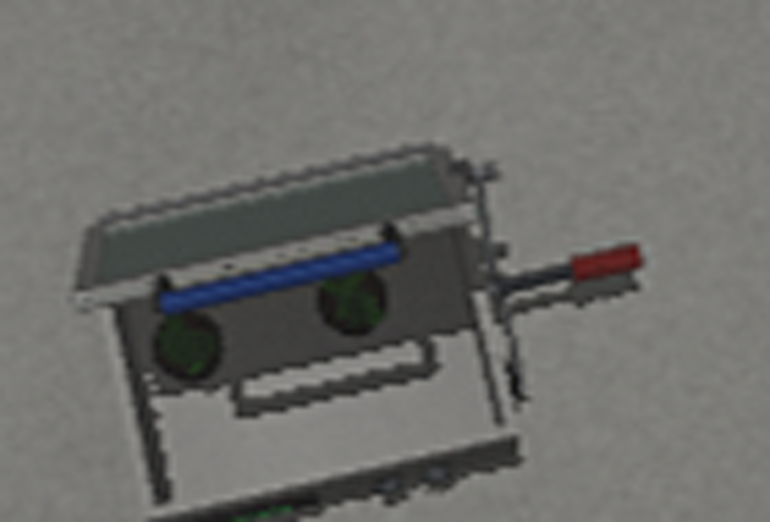

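View pics/c1.png

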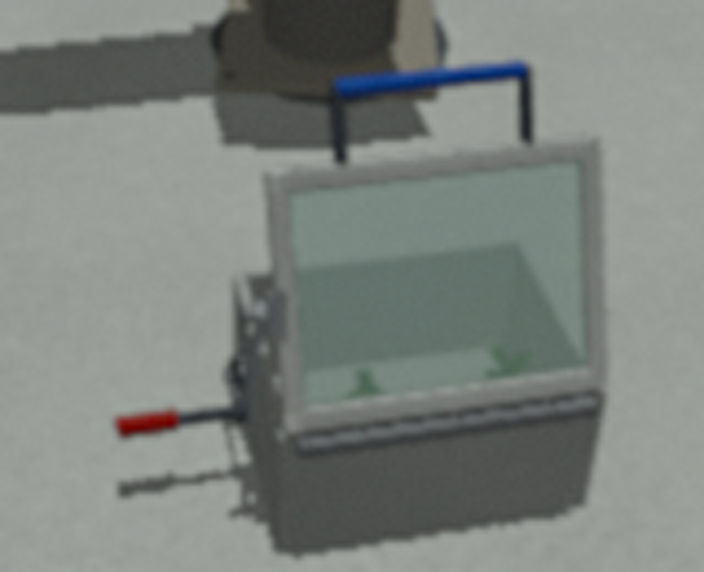

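```bash
python3 - <<'E'
from h import *
b=eyes.snapshot('top');a=eyes.snapshot('scene')
T=lambda x,y:(x/5.5+170-.4,y/5.5+120-.4)
S=lambda x,y:(x/4.4+190-.4,y/4.4+150-.4)
e1=tri([ray(b,*T(163,302)),ray(a,*S(526,70))]);e2=tri([ray(b,*T(398,250)),ray(a,*S(338,87))])
print('bar ends',e1.round(),e2.round(),np.linalg.norm(e1-e2))
yaw=np.arctan2(e2[0]-e1[0],e1[1]-e2[1]);print('yaw bar',np.degrees(yaw))
fl,fr=onz(b,*T(150,519),110),onz(b,*T(518,436),110);print('front rim',fl,fr,np.linalg.norm(fl-fr),np.degrees(np.arctan2(fr[0]-fl[0],fl[1]-fr[1])))
cy,sy=np.cos(yaw),np.sin(yaw);bar=(e1+e2)/2
org=bar[:2]-np.array([cy,sy])*(85-215*np.cos(1.14));print('org',org,'bar',bar)
L=lambda p:np.array([cy*(p[0]-org[0])+sy*(p[1]-org[1]),-sy*(p[0]-org[0])+cy*(p[1]-org[1]),p[2]])
print('knob loc',L(np.array([620.4,-110.7,66])),'front',L(fl),L(fr))
for n,p,z in(('piv',(517,390),35),('piv2',(515,375),35),('kneeinner',(497,287),65),('up',(487,172),250),('mid',(500,248),180)):print(n,L(onz(b,*T(*p),z)).round())
for n,p,z in(('tomA',(387.4,169.6),30),('jar',(395,196),85),('dish',(398,232),30)):print(n,onz(b,*p,z).round())
E
```

```text
bar ends [545. 124. 312.] [574.   8. 313.] 119.85535666764814
yaw bar 14.050587056700614
front rim [455.9196667  149.18592025 110.        ] [508.86235099 -60.20921359 110.        ] 215.9843741929376 14.189088132558085
org [564.4041288   67.20786263] bar [559.76440399  66.04669724 312.65690495]
knob loc [  11.1283714  -186.17976401   66.        ] front [-85.33628845 105.86311124 110.        ] [ -84.81418997 -110.12063192  110.        ]
piv [ -48. -120.   35.]
piv2 [ -39. -121.   35.]
kneeinner [  11. -120.   65.]
up [  39. -118.  250.]
mid [  11. -120.  180.]
tomA [ 629. -477.   30.]
jar [ 532. -484.   85.]
dish [ 420. -508.   30.]
```

Call:
move_arm(
  motion="4 3 0 7 0 0; 8 6 0 14 0 0; 12 8 0 21 0 0; 16 10 0 28 0 0; 20 12 0 35 0 0; 24 13 0 42 0 0; 27 14 0 49 0 0;30 15 0 56 0 0; 33 15 0 63 0 0; 36 15 0 70 0 0",
  fingers=4,
)

```text
time: 1.13
tool_pos: [534.5, -416.7, 230.6]
tcp_rot: [-151.7, 17.0, -171.9]
ft_force: [2.0, -1.8, 0.2]
finger_gap: 39.9
```

```bash
cat >> h.py <<'E'
from scipy.spatial.transform import Rotation as Ro
yaw=np.radians(14.1);org=np.array([564.4,67.2,0]);Rc=Ro.from_euler('z',yaw).as_matrix()
W=lambda p:org+Rc@np.array(p,float)
Lo=lambda p:Rc.T@(np.array(p)-org)
def st():
    s=readout.sense();M=Ro.from_euler('xyz',s['tcp_rot'],degrees=True).as_matrix()
    print('t',s['time'],'q',s['joint_pos'].round(),'tcpL',Lo(s['tool_pos']).round(1),'gap',round(s['finger_gap'],1))
    print('axes in chamber',(Rc.T@M).round(2).tolist(),'F',(Rc.T@s['ft_force']).round(1));return s,M
def turn_to(M,ycol,zcol):
    y=Rc@np.array(ycol,float);y/=np.linalg.norm(y);z=Rc@np.array(zcol,float);z-=y*(z@y);z/=np.linalg.norm(z)
    return Ro.from_matrix(np.c_[np.cross(y,z),y,z]@M.T).as_rotvec(degrees=True)
E
python3 - <<'E'
from h import *
s,M=st();w=snap('wrist','w1.png')
t=np.radians(10)
print('turn',turn_to(M,[0,np.cos(t),-np.sin(t)],[.34,0,-.94]).round(1))
print('knob px',proj(w,W([11,-186,66])))
pre=W([11,-270,100]);print('TCP shift to pre',(pre-s['tool_pos']).round(1))
E
```

```text
t 1.1333 q [-58.  73.  13.  50. 141.  40.] tcpL [-146.9 -462.1  230.6] gap 39.9
axes in chamber [[-0.95, 0.23, 0.21], [0.1, 0.86, -0.5], [-0.29, -0.45, -0.84]] F [ 1.5 -2.3  0.2]
turn [17.1  1.  15.2]
knob px (np.float64(273.486740757376), np.float64(102.88114241747304))
TCP shift to pre [ 106.3  224.7 -130.6]
```

View pics/w1.png

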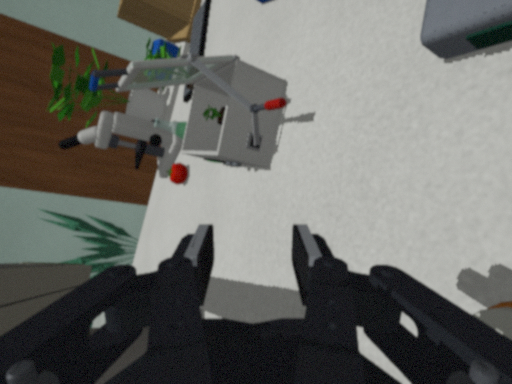

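Call:
move_arm(
  motion="1 2 -1 2 0 2; 2 4.5 -2 4 0 4; 3 7 -3 6 0 6; 4 9.5 -4.5 8 0 8; 5 12 -6 10 0 10; 6 14.5 -7.5 12 0 12; 7.5 17 -9 14 1 13; 9 19 -10.5 16 1 14; 10.6 21 -12 17 1 15; 10.6 22.4 -13 17 1 15",
)

```text
time: 2.02
tool_pos: [640.1, -189.2, 85.1]
tcp_rot: [-169.5, 19.5, -162.5]
ft_force: [-0.5, 0.7, -8.2]
finger_gap: 40.1
```

```bash
python3 - <<'E'
from h import *
s,M=st();w=snap('wrist','w2.png')
t=np.radians(12)
print('turn',turn_to(M,[0,np.cos(t),-np.sin(t)],[.34,0,-.94]).round(1))
print('knob px',proj(w,W([11,-186,66])))
for x in blobs(w,(80,120,60),(100,255,255)):print(x)
E
```

```text
t 2.0167 q [-40.  92.   8.  62. 139.  42.] tcpL [  11.  -267.2   85.1] gap 40.1
axes in chamber [[-0.94, 0.0, 0.34], [-0.06, 0.99, -0.16], [-0.33, -0.17, -0.93]] F [-0.3  0.8 -8.2]
turn [-1.9 -1.   0.3]
knob px (np.float64(258.349506728999), np.float64(196.7456671963571))
([247, 183, 28, 35, 624], [260.2, 200.4], [array([259.5, 200.2]), array([36.3, 20. ]), np.float64(56.3)])
```

View pics/w2.png

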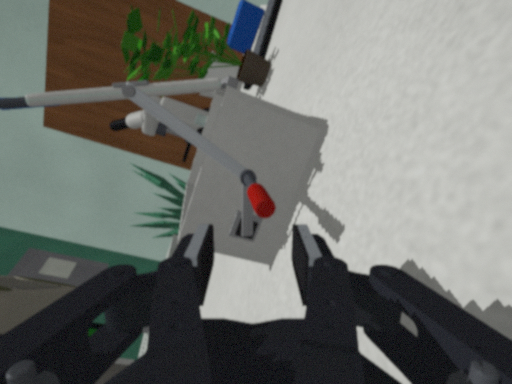

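Call:
move_arm(
  motion="0 0 0 0 0 0;0 0 0 0 0 0",
  fingers=3.6,
)

```text
time: 2.23
tool_pos: [638.9, -194.3, 103.2]
tcp_rot: [-169.0, 19.8, -162.5]
ft_force: [0.7, -1.0, 2.3]
finger_gap: 36.0
```

```bash
python3 - <<'E'
from h import *
s,M=st();w=eyes.snapshot('wrist');cv2.imwrite('pics/w3.png',w['image'])
def ony(u,v,y):
    c,d=ray(w,u,v);c=Lo(c);d=Rc.T@d;return (c+d*(y-c[1])/d[1]).round(1)
for n,p in(('knee',(248,178)),('lowpiv?',(245,222)),('up',(126,90))):print(n,ony(*p,-120))
for x in blobs(w,(80,120,60),(100,255,255)):print(x)
print('knob',proj(w,W([11,-186,66])),proj(w,W([11,-165,66])),proj(w,W([11,-207,66])))
E
```

```text
t 2.2333 q [-40.  89.  11.  62. 139.  42.] tcpL [   8.5 -271.8  103.2] gap 36.0
axes in chamber [[-0.94, 0.01, 0.34], [-0.06, 0.98, -0.17], [-0.34, -0.18, -0.92]] F [ 0.4 -1.2  2.3]
knee [   5.2 -120.    79.2]
lowpiv? [ -41.8 -120.    65.5]
up [  47.8 -120.   209.4]
([265, 185, 30, 33, 604], [279.8, 201.6], [array([279.4, 201.5]), array([37.1, 18.8]), np.float64(49.4)])
knob (np.float64(277.862842330396), np.float64(198.27342918129548)) (np.float64(271.93992459466944), np.float64(190.24860578225324)) (np.float64(284.8223763277365), np.float64(207.7027398285482))
```

```bash
python3 - <<'E'
from h import *
s,M=st();w=eyes.snapshot('wrist')
def ony(u,v,y):
    c,d=ray(w,u,v);c=Lo(c);d=Rc.T@d;return (c+d*(y-c[1])/d[1]).round(1)
for n,p in(('knee',(267.5,179)),('lowpiv?',(264,224)),('up',(145,91))):print(n,ony(*p,-120))
# knob end-cap: bottom-most right portion
h=cv2.cvtColor(w['image'],cv2.COLOR_BGR2HSV);m=((h[...,0]<8)|(h[...,0]>172))&(h[...,1]>120)&(h[...,2]>60)
m[:150]=0;ys,xs=np.nonzero(m);print('end',xs[ys>ys.max()-3].mean(),ys.max(),'ext',xs.min(),xs.max(),ys.min())
for y in(-165,-207):
    for k in range(8):
        a=k*np.pi/4;print(np.round(proj(w,W([11+8*np.cos(a),y,66+8*np.sin(a)])),0),end='')
    print()
cv2.imwrite('pics/w4.png',cv2.resize(w['image'][60:280,120:400],None,fx=2.8,fy=2.7,interpolation=cv2.INTER_CUBIC))
E
```

```text
t 2.2833 q [-40.  89.  11.  62. 139.  42.] tcpL [   9.2 -273.7  107.1] gap 36.1
axes in chamber [[-0.94, 0.01, 0.35], [-0.06, 0.98, -0.18], [-0.34, -0.18, -0.92]] F [-0.8 -0.6  1.3]
knee [  10.9 -120.    61.6]
lowpiv? [ -38.1 -120.    46.5]
up [  52.7 -120.   197.7]
end 288.0 218 ext 268 297 186
[278. 183.][271. 184.][266. 189.][266. 195.][271. 199.][278. 199.][282. 194.][282. 187.]
[292. 199.][284. 200.][278. 206.][278. 214.][284. 218.][291. 217.][297. 212.][297. 204.]
```

View pics/w4.png

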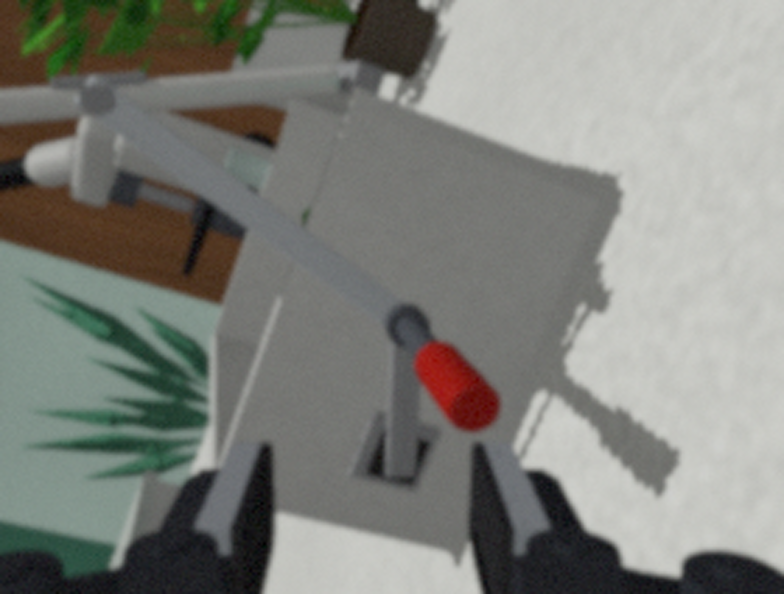

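Call:
move_arm(
  motion="0 0 -0.4 0 0 0;0 0 -0.9 0 0 0;0 0 -1.4 0 0 0;0 0 -1.9 0 0 0;0 0 -2.1 0 0 0;0 0 -2.1 0 0 0;0 0 -2.1 0 0 0;0 0 -2.1 0 0 0",
)

```text
time: 3.0
tool_pos: [639.3, -194.2, 81.8]
tcp_rot: [-168.9, 19.8, -162.5]
ft_force: [0.4, 0.1, -0.7]
finger_gap: 35.9
```

```bash
python3 - <<'E'
from h import *
s,M=st()
y=M[:,1];print('need',(W([11,-170,63])-s['tool_pos']).round(1),'toolY world',y.round(2))
E
```

```text
t 3.0 q [-40.  93.   7.  62. 139.  42.] tcpL [   9.  -271.8   81.8] gap 35.9
axes in chamber [[-0.94, 0.01, 0.34], [-0.06, 0.98, -0.17], [-0.34, -0.18, -0.92]] F [ 0.5  0.  -0.7]
need [-22.9  99.2 -18.8] toolY world [-0.23  0.96 -0.18]
```

Call:
move_arm(
  motion="-0.2 1 -0.2 0 0 0;-0.5 2.2 -0.4 0 0 0;-0.8 3.5 -0.7 0 0 0;-1.1 4.8 -0.9 0 0 0;-1.4 6.1 -1.2 0 0 0;-1.7 7.4 -1.4 0 0 0;-2 8.6 -1.6 0 0 0;-2.2 9.5 -1.8 0 0 0;-2.3 9.9 -1.9 0 0 0;-2.3 9.9 -1.9 0 0 0",
)

```text
time: 3.83
tool_pos: [616.3, -94.4, 63.1]
tcp_rot: [-168.9, 19.8, -162.4]
ft_force: [-0.3, 0.2, -0.2]
finger_gap: 36.1
```

```bash
python3 - <<'E'
from h import *
s,M=st();w=snap('wrist','w5.png')
for x in blobs(w,(80,120,60),(100,255,255)):print(x)
E
```

```text
t 3.8333 q [-36.  74.  42.  53. 127.  27.] tcpL [  10.9 -169.4   63.1] gap 36.1
axes in chamber [[-0.94, 0.01, 0.34], [-0.06, 0.98, -0.17], [-0.34, -0.18, -0.92]] F [-0.3  0.3 -0.2]
([235, 225, 48, 76, 2319], [257.8, 264.0], [array([257. , 262.2]), array([76.2, 37.3]), np.float64(71.6)])
```

View pics/w5.png

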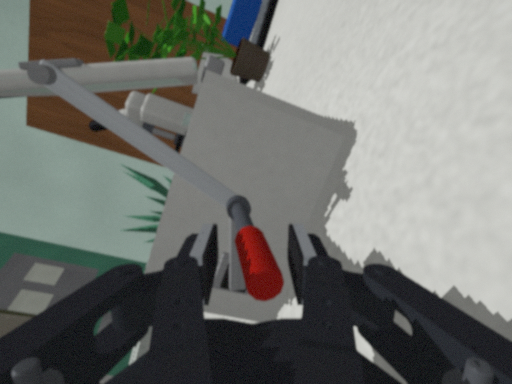

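```bash
python3 - <<'E'
from h import *
yw=np.array([-.23,.96,-.18])
f=lambda th,g:np.array([60*np.cos(th)-g*np.sin(th),0,60*np.sin(th)+g*np.cos(th)])
for D in range(0,61,4):
    th=np.radians(20+D);d=Rc@(f(th,5)-f(np.radians(20),0))/10
    print(D,d.round(2),(-D*yw).round(1))
E
```

```text
0 [-0.17 -0.04  0.47] [-0.  0. -0.]
4 [-0.35 -0.09  0.85] [ 0.9 -3.8  0.7]
8 [-0.56 -0.14  1.21] [ 1.8 -7.7  1.4]
12 [-0.79 -0.2   1.55] [  2.8 -11.5   2.2]
16 [-1.05 -0.26  1.88] [  3.7 -15.4   2.9]
20 [-1.32 -0.33  2.19] [  4.6 -19.2   3.6]
24 [-1.62 -0.41  2.48] [  5.5 -23.    4.3]
28 [-1.93 -0.49  2.74] [  6.4 -26.9   5. ]
32 [-2.27 -0.57  2.98] [  7.4 -30.7   5.8]
36 [-2.62 -0.66  3.2 ] [  8.3 -34.6   6.5]
40 [-2.98 -0.75  3.39] [  9.2 -38.4   7.2]
44 [-3.35 -0.84  3.56] [ 10.1 -42.2   7.9]
48 [-3.74 -0.94  3.7 ] [ 11.  -46.1   8.6]
52 [-4.13 -1.04  3.81] [ 12.  -49.9   9.4]
56 [-4.53 -1.14  3.89] [ 12.9 -53.8  10.1]
60 [-4.94 -1.24  3.94] [ 13.8 -57.6  10.8]
```

Call:
move_arm(
  motion="0 0 0 0 0 0;0 0 0 0 0 0;0 0 0.1 0 0 0;-0.05 0 0.2 0 0 0;-0.1 0 0.3 0 0 0;-0.1 0 0.35 0 0 0;-0.1 0 0.4 0 0 0;-0.1 0 0.4 0 0 0",
  fingers=2.6,
  squeeze=20,
)

```text
time: 4.55
tool_pos: [615.6, -96.1, 66.3]
tcp_rot: [-168.8, 19.8, -162.5]
ft_force: [2.3, -5.1, -6.6]
finger_gap: 26.4
```

Call:
move_arm(
  motion="0 -0.1 0 0 0 0;0.05 -0.2 0 0 0 0;0.1 -0.4 0.05 0 0 0;0.1 -0.4 0.05 0 0 0",
)

```text
time: 4.88
tool_pos: [616.4, -99.4, 67.4]
tcp_rot: [-168.9, 19.8, -162.5]
ft_force: [0.7, 2.5, -4.5]
finger_gap: 26.2
```

```bash
python3 - <<'E'
from h import *
s,M=st();w=snap('wrist','w6.png');print(s['wrist_torque'])
E
```

```text
t 4.8833 q [-36.  74.  41.  53. 127.  27.] tcpL [   9.9 -174.2   67.4] gap 26.2
axes in chamber [[-0.94, 0.01, 0.34], [-0.06, 0.98, -0.17], [-0.34, -0.18, -0.92]] F [ 1.3  2.3 -4.5]
[-0.99681157 -0.27905216 -0.1042119 ]
```

View pics/w6.png

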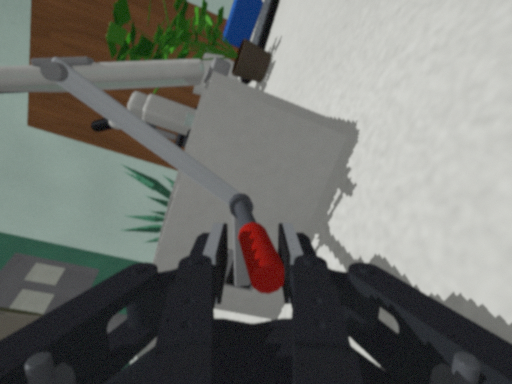

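Call:
move_arm(
  motion="-0.08 -0.02 0.19 0.4 -1.9 0.4; -0.18 -0.05 0.38 0.9 -3.8 0.7; -0.28 -0.07 0.56 1.4 -5.8 1.1; -0.39 -0.1 0.74 1.8 -7.7 1.4; -0.5 -0.13 0.91 2.3 -9.6 1.8; -0.62 -0.16 1.08 2.8 -11.5 2.2; -0.62 -0.16 1.08 2.8 -11.5 2.2",
)

```text
time: 5.52
tool_pos: [610.2, -101.0, 78.7]
tcp_rot: [-167.7, 31.7, -159.7]
ft_force: [-0.5, 0.6, -3.3]
finger_gap: 26.0
```

```bash
cat >> h.py <<'E'
def feel():
    s,M=st();n=-(Rc.T@M)[:,2];F=-(Rc.T@s['ft_force']);n=n*[1,0,1];n/=np.linalg.norm(n);rad=np.array([n[2],0,-n[0]])
    print('push on knob: along n %.1f radial %.1f axial %.1f  n angle %.1f'%(F@n,F@rad,F[1],np.degrees(np.arctan2(n[2],n[0]))))
    return s,M
E
python3 -c "
from h import *
feel()"
```

```text
t 5.5167 q [-36.  72.  43.  53. 128.  15.] tcpL [   3.4 -174.3   78.7] gap 26.0
axes in chamber [[-0.85, 0.01, 0.53], [-0.09, 0.98, -0.16], [-0.53, -0.18, -0.83]] F [-0.3  0.7 -3.3]
push on knob: along n 2.6 radial 2.1 axial -0.7  n angle 122.7
```

Call:
move_arm(
  motion="-0.13 -0.03 0.17 0.5 -1.9 0.4; -0.26 -0.06 0.33 0.9 -3.8 0.7; -0.4 -0.1 0.49 1.4 -5.8 1.1; -0.53 -0.13 0.64 1.8 -7.7 1.4; -0.68 -0.17 0.79 2.3 -9.6 1.8; -0.83 -0.21 0.93 2.8 -11.5 2.2; -0.83 -0.21 0.93 2.8 -11.5 2.2",
)

```text
time: 6.1
tool_pos: [602.0, -103.3, 88.3]
tcp_rot: [-165.5, 43.4, -156.2]
ft_force: [1.1, 0.1, -0.8]
finger_gap: 25.9
```

```bash
python3 -c "
from h import *
feel()"
```

```text
t 6.1 q [-37.  70.  45.  52. 128.   2.] tcpL [  -5.1 -174.5   88.3] gap 25.9
axes in chamber [[-0.72, 0.01, 0.7], [-0.12, 0.98, -0.13], [-0.69, -0.18, -0.7]] F [ 1.1 -0.2 -0.8]
push on knob: along n 1.4 radial -0.2 axial 0.2  n angle 134.8
```

Call:
move_arm(
  motion="-0.15 -0.04 0.13 0.5 -1.9 0.4; -0.31 -0.08 0.26 0.9 -3.8 0.7; -0.48 -0.12 0.38 1.4 -5.8 1.1; -0.65 -0.16 0.5 1.8 -7.7 1.4; -0.82 -0.2 0.61 2.3 -9.6 1.8; -1.0 -0.25 0.72 2.8 -11.5 2.2; -1.0 -0.25 0.72 2.8 -11.5 2.2",
)

```text
time: 6.68
tool_pos: [592.0, -105.9, 95.5]
tcp_rot: [-161.5, 54.9, -150.9]
ft_force: [0.2, -0.2, -0.8]
finger_gap: 26.0
```

```bash
python3 -c "
from h import *
s,M=feel();w=snap('wrist','w7.png')
a=eyes.snapshot('scene');print([x for x in blobs(a,(10,100,50),(40,255,255)) if 240<x[1][0]<330 and x[1][1]<250])
cv2.imwrite('pics/w7.png',np.hstack([w['image'][:330,:400],cv2.resize(a['image'][145:280,190:350],None,fx=2.44,fy=2.44)[:330]]))
"
```

```text
t 6.6833 q [-37.  68.  48.  51. 128. -11.] tcpL [ -15.4 -174.6   95.5] gap 26.0
axes in chamber [[-0.56, 0.01, 0.83], [-0.15, 0.98, -0.11], [-0.82, -0.18, -0.55]] F [ 0.2 -0.2 -0.8]
push on knob: along n 0.6 radial 0.6 axial 0.2  n angle 146.8
[([271, 169, 46, 9, 199], [291.7, 172.8], [array([293.4, 172.7]), array([ 4.9, 45.5]), np.float64(84.6)])]Traceback (most recent call last):
  File "<string>", line 5, in <module>
    cv2.imwrite('pics/w7.png',np.hstack([w['image'][:330,:400],cv2.resize(a['image'][145:280,190:350],None,fx=2.44,fy=2.44)[:330]]))
                              ~~~~~~~~~^^^^^^^^^^^^^^^^^^^^^^^^^^^^^^^^^^^^^^^^^^^^^^^^^^^^^^^^^^^^^^^^^^^^^^^^^^^^^^^^^^^^^^^^^^^^
    return _nx.concatenate(arrs, 1, dtype=dtype, casting=casting)
           ~~~~~~~~~~~~~~~^^^^^^^^^^^^^^^^^^^^^^^^^^^^^^^^^^^^^^^
ValueError: all the input array dimensions except for the concatenation axis must match exactly, but along dimension 0, the array at index 0 has size 330 and the array at index 1 has size 329
```

View pics/w7.png

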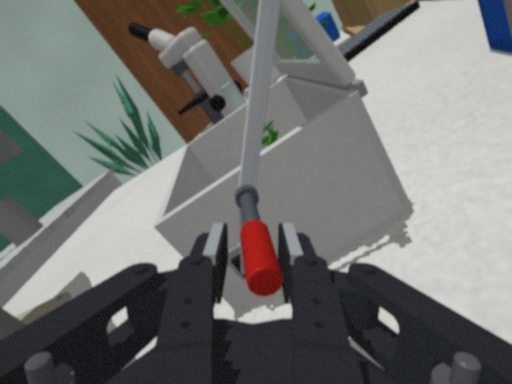

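```bash
cat >> h.py <<'E'
def lid():
    out=[]
    for n in('scene','top'):
        a=eyes.snapshot(n);B=[x for x in blobs(a,(10,100,50),(40,255,255),60) if 190<x[1][0]<330 and 130<x[1][1]<250]
        if not B:out.append(None);continue
        c=B[0][2][0];g=np.arange(0,1.6,.005)
        e=[np.hypot(*(np.array(proj(a,W([85-215*np.cos(t),0,116+215*np.sin(t)])))-c)) for t in g]
        out.append((n,c.tolist(),round(g[np.argmin(e)],3),round(min(e),2)))
    return out
def knob():
    w=eyes.snapshot('wrist');B=max(blobs(w,(80,120,60),(100,255,255),200),key=lambda x:x[0][4])
    c=B[2][0];s,d=ray(w,*c);s=Lo(s);d=Rc.T@d;p=s+d*(-189-s[1])/d[1]   # visible blob biased to outer end
    return p.round(1),np.degrees(np.arctan2(p[2]-45.5,p[0]+45.4)).round(1),np.hypot(p[2]-45.5,p[0]+45.4).round(1)
E
python3 -c "
from h import *
print(lid());print(knob())
a=eyes.snapshot('scene')
for t in(1.14,1.39):print(proj(a,W([85-215*np.cos(t),0,116+215*np.sin(t)])))
"
```

```text
[('scene', [293.4, 172.7], np.float64(1.38), np.float64(0.25)), ('top', [215.5, 150.9], np.float64(1.39), np.float64(0.42))]
(array([ -15.2, -189. ,   94.2]), np.float64(58.2), np.float64(57.3))
(np.float64(287.53405387198916), np.float64(167.82795615241102))
(np.float64(293.46699662639645), np.float64(173.19753004281813))
```

Call:
move_arm(
  motion="-0.18 -0.04 0.1 0.5 -1.9 0.4; -0.36 -0.09 0.19 0.9 -3.8 0.7; -0.54 -0.13 0.28 1.4 -5.8 1.1; -0.73 -0.18 0.36 1.8 -7.7 1.4; -0.92 -0.23 0.43 2.3 -9.6 1.8; -0.92 -0.23 0.43 2.3 -9.6 1.8",
)

```text
time: 7.48
tool_pos: [582.6, -107.9, 99.2]
tcp_rot: [-155.1, 64.3, -143.5]
ft_force: [0.5, -1.3, -0.5]
finger_gap: 25.8
```

```bash
python3 -c "
from h import *
feel();print(lid());print(knob())
"
```

```text
t 7.4833 q [-38.  66.  50.  50. 128. -22.] tcpL [ -25.  -174.3   99.2] gap 25.8
axes in chamber [[-0.4, 0.01, 0.92], [-0.17, 0.98, -0.08], [-0.9, -0.18, -0.39]] F [ 0.2 -1.4 -0.5]
push on knob: along n 0.4 radial 0.4 axial 1.4  n angle 156.7
[('scene', [292.5, 171.7], np.float64(1.345), np.float64(0.19)), ('top', [216.5, 153.6], np.float64(1.355), np.float64(0.11))]
(array([ -23.3, -189. ,   98.7]), np.float64(67.4), np.float64(57.6))
```

Call:
move_arm(
  motion="0 0 0 0 0 0;0 0 0 0 0 0;0.1 -0.5 0.1 0 0 0;0.4 -1.6 0.3 0 0 0;0.8 -3.2 0.6 0 0 0;1.2 -5 0.9 0 0 0;1.7 -7.2 1.4 0 0 0;2.3 -9.6 1.8 0 0 0;2.8 -11.5 2.6 0 0 0;2.8 -11.5 3.5 0 0 0",
  fingers=3.6,
)

```text
time: 8.47
tool_pos: [609.7, -225.8, 130.9]
tcp_rot: [-155.5, 64.2, -144.1]
ft_force: [-0.9, -0.2, -0.9]
finger_gap: 35.9
```

```bash
python3 - <<'E'
from h import *
s,M=feel();print(lid());print(knob())
# target for bar: tool pointing down-forward
L=1.345
for al in(50,60,70):
    a=np.radians(al)
    for sg in(1,-1):
        rv=turn_to(M,[np.cos(a),0,-np.sin(a)],[sg*np.sin(a),0,sg*np.cos(a)]);print(al,sg,rv.round(0),np.linalg.norm(rv).round())
b=np.array([85-215*np.cos(L),0,116+215*np.sin(L)]);print('bar L',b,'W',W(b),'tcp',s['tool_pos'])
E
```

```text
t 8.4667 q [-43.  84.  17.  59. 141.  -7.] tcpL [ -27.4 -295.3  130.9] gap 35.9
axes in chamber [[-0.4, 0.01, 0.91], [-0.16, 0.98, -0.08], [-0.9, -0.18, -0.4]] F [-0.9  0.  -0.9]
push on knob: along n -0.5 radial 1.2 axial -0.0  n angle 156.5
[('scene', [292.5, 171.7], np.float64(1.345), np.float64(0.19)), ('top', [216.5, 153.6], np.float64(1.355), np.float64(0.11))]
(array([ -23.1, -189. ,   99.4]), np.float64(67.5), np.float64(58.4))
50 1 [-69. -68.  -8.] 97.0
50 -1 [   0.   81. -110.] 137.0
60 1 [-70. -60.  -1.] 92.0
60 -1 [ -11.   85. -114.] 143.0
70 1 [-71. -52.   6.] 88.0
70 -1 [ -22.   88. -118.] 149.0
bar L [ 36.86525261   0.         325.54246847] W [600.15457685  76.18092895 325.54246847] tcp [ 609.74040356 -225.83955651  130.92902786]
```

```bash
python3 - <<'E'
from h import *
s,M=st();a=np.radians(65);rv=turn_to(M,[np.cos(a),0,-np.sin(a)],[np.sin(a),0,np.cos(a)])
u=rv/np.linalg.norm(rv);print(rv,np.linalg.norm(rv));print([(u*k).round(1).tolist() for k in range(7,91,7)])
E
```

```text
t 8.6167 q [-43.  83.  18.  59. 140.  -8.] tcpL [ -25.6 -292.7  134.3] gap 35.9
axes in chamber [[-0.4, 0.01, 0.92], [-0.17, 0.98, -0.08], [-0.9, -0.18, -0.39]] F [-0.   0.   0.9]
[-70.74184229 -55.65335806   2.60908725] 90.04727564274998
[[-5.5, -4.3, 0.2], [-11.0, -8.7, 0.4], [-16.5, -13.0, 0.6], [-22.0, -17.3, 0.8], [-27.5, -21.6, 1.0], [-33.0, -26.0, 1.2], [-38.5, -30.3, 1.4], [-44.0, -34.6, 1.6], [-49.5, -38.9, 1.8], [-55.0, -43.3, 2.0], [-60.5, -47.6, 2.2], [-66.0, -51.9, 2.4]]
```

Call:
move_arm(
  motion="-0.5 0 2 -5.5 -4.3 0.2; -1 0 5 -11 -8.7 0.4; -2 0 8 -16.5 -13 0.6; -3 0 11 -22 -17.3 0.8; -4 0.5 14 -27.5 -21.6 1; -5 1 17 -33 -26 1.2; -6 2 20 -38.5 -30.3 1.4; -7 3.5 23 -44 -34.6 1.6; -8 5 26 -49.5 -38.9 1.8; -9 7 28 -55 -43.3 2",
)

```text
time: 9.45
tool_pos: [520.4, -153.4, 415.2]
tcp_rot: [-77.9, 26.1, -79.7]
ft_force: [0.9, 0.2, 1.3]
finger_gap: 36.3
```

```bash
python3 - <<'E'
from h import *
s,M=st();a=np.radians(65);print(turn_to(M,[np.cos(a),0,-np.sin(a)],[np.sin(a),0,np.cos(a)]).round(1),s['tool_pos'],W([11,0,381])-s['tool_pos'])
E
```

```text
t 9.45 q [-39.   2.  76.  28. 111. -39.] tcpL [ -96.5 -203.3  415.2] gap 36.3
axes in chamber [[-0.06, 0.24, 0.97], [-0.9, 0.42, -0.16], [-0.44, -0.88, 0.19]] F [ 0.9 -0.1  1.3]
[-22.7 -17.9   0.8] [ 520.36056843 -153.44089482  415.23802835] [ 54.70802373 223.32065995 -34.23802835]
```

Call:
move_arm(
  motion="0.5 2 0.5 -5.7 -4.5 0.2; 1 5 0.5 -11.4 -9 0.4; 1.5 8.5 0.5 -17 -13.4 0.6; 2.2 12 0.3 -22.7 -17.9 0.8; 3 15.5 0 -22.7 -17.9 0.8; 4 18.5 -0.5 -22.7 -17.9 0.8; 4.8 20.8 -1.5 -22.7 -17.9 0.8; 5.3 22 -2.5 -22.7 -17.9 0.8; 5.5 22.3 -3.2 -22.7 -17.9 0.8; 5.5 22.3 -3.2 -22.7 -17.9 0.8",
)

```text
time: 10.28
tool_pos: [575.0, 69.4, 376.7]
tcp_rot: [-65.4, 0.6, -75.8]
ft_force: [-0.3, 0.1, 0.0]
finger_gap: 35.8
```

```bash
python3 - <<'E'
from h import *
s,M=st();w=snap('wrist','w8.png')
for x in blobs(w,(10,100,50),(40,255,255),100):print(x)
b=np.array([36.9,0,325.5])
for y in(-60,0,60):print(np.round(proj(w,W([36.9,y,325.5])),0))
print(W([44.9,0,308.3])-s['tool_pos'])
E
```

```text
t 10.2833 q [ -3. -20.  99.   8.  78. -17.] tcpL [ 10.8  -0.5 376.7] gap 35.8
axes in chamber [[0.0, 0.42, 0.91], [-1.0, 0.01, -0.0], [-0.01, -0.91, 0.42]] F [-0.3  0.1  0. ]
([285, 110, 75, 119, 4512], [320.5, 166.9], [array([321.4, 168.2]), array([ 50. , 119.1]), np.float64(14.0)])
([248, 117, 18, 169, 2610], [257.7, 199.4], [array([256.5, 201. ]), array([168.,  17.]), np.float64(90.0)])
[257. 281.]
[257. 205.]
[257. 118.]
[ 32.98609302   8.76424451 -68.42148759]
```

View pics/w8.png

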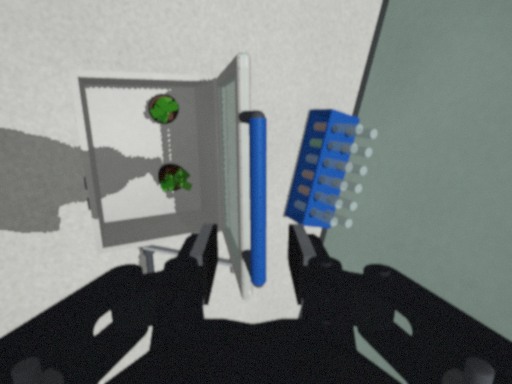

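Call:
move_arm(
  motion="0.4 0.1 -0.8 0 0 0;0.9 0.2 -1.8 0 0 0;1.4 0.35 -3 0 0 0;1.9 0.5 -4.1 0 0 0;2.5 0.65 -5.2 0 0 0;2.9 0.8 -6.1 0 0 0;3.2 0.85 -6.6 0 0 0;3.3 0.9 -6.8 0 0 0;3.3 0.9 -6.8 0 0 0",
)

```text
time: 11.08
tool_pos: [610.0, 77.1, 311.0]
tcp_rot: [-65.3, 0.6, -76.0]
ft_force: [0.2, 0.2, 0.3]
finger_gap: 36.1
```

```bash
python3 - <<'E'
from h import *
s,M=st();w=snap('wrist','w9.png')
for x in blobs(w,(10,100,50),(40,255,255),100):print(x)
print(np.round(proj(w,W([36.9,0,325.5])),0));print(W([44.9,0,308.3])-s['tool_pos'])
g=s['tool_pos']-19*M[:,1];print('grasp pt',Lo(g))
E
```

```text
t 11.0833 q [ -2. -15. 102.   8.  69. -17.] tcpL [ 46.6  -1.5 311. ] gap 36.1
axes in chamber [[-0.0, 0.42, 0.91], [-1.0, 0.01, -0.01], [-0.01, -0.91, 0.42]] F [0.3 0.1 0.3]
([287, 108, 85, 136, 5610], [327.7, 171.0], [array([326.6, 173.8]), array([ 57.3, 135.1]), np.float64(15.3)])
([232, 118, 30, 207, 5121], [248.4, 217.7], [array([247.6, 221. ]), array([206.3,  28. ]), np.float64(89.1)])
[247. 251.]
[-2.04789285  1.05252545 -2.67948198]
grasp pt [ 38.68740232  -1.6928297  328.23893214]
```

Call:
move_arm(
  motion="-0.1 0 -0.12 0 0 0;-0.2 -0.05 -0.25 0 0 0;-0.2 -0.05 -0.25 0 0 0;-0.2 -0.05 -0.25 0 0 0",
  fingers=2.0,
)

```text
time: 11.47
tool_pos: [608.0, 76.4, 309.8]
tcp_rot: [-65.2, 0.6, -76.0]
ft_force: [0.7, -0.5, -0.3]
finger_gap: 20.1
```

Call:
move_arm(
  motion="0 0 0 0 0 0;0 0 0 0 0 0;0 0 0 0 0 0;0 0 0 0 0 0",
  fingers=1.0,
  squeeze=25,
)

```text
time: 11.8
tool_pos: [608.1, 76.5, 310.0]
tcp_rot: [-65.2, 0.6, -76.0]
ft_force: [-1.3, -0.4, 2.4]
finger_gap: 10.8
```

```bash
python3 - <<'E'
from h import *
s,M=st();g=Lo(s['tool_pos']-19*M[:,1]);print('grasp',g,'r',np.hypot(g[0]-85,g[2]-116),'ang',np.arctan2(g[2]-116,85-g[0]));print(lid())
E
```

```text
t 11.8 q [ -2. -15. 102.   8.  69. -17.] tcpL [ 44.7  -1.7 310. ] gap 10.8
axes in chamber [[-0.0, 0.42, 0.91], [-1.0, 0.01, -0.01], [-0.01, -0.91, 0.42]] F [-1.4 -0.1  2.4]
grasp [ 36.69946365  -1.83401937 327.20821486] r 216.66068364258746 ang 1.3459754930018026
[('scene', [306.0, 170.0], np.float64(1.48), np.float64(12.14)), None]
```

```bash
python3 - <<'E'
from h import *
p0=1.346;f=lambda p:np.array([85-215*np.cos(p),0,116+215*np.sin(p)])
for a in(1.346,1.15,.9,.6,.35,.12):
    b={1.346:1.15,1.15:.9,.9:.6,.6:.35,.35:.12,.12:-.005}[a]
    print(a,b,'; '.join(' '.join('%g'%v for v in (Rc@(f(a+(b-a)*k/9)-f(a))/10).round(2)) +' 0 0 0' for k in range(1,10)))
E
```

```text
1.346 1.15 -0.44 -0.11 -0.11 0 0 0; -0.88 -0.22 -0.23 0 0 0; -1.32 -0.33 -0.36 0 0 0; -1.75 -0.44 -0.5 0 0 0; -2.18 -0.55 -0.64 0 0 0; -2.61 -0.66 -0.8 0 0 0; -3.03 -0.76 -0.97 0 0 0; -3.45 -0.87 -1.15 0 0 0; -3.87 -0.97 -1.33 0 0 0
1.15 0.9 -0.53 -0.13 -0.25 0 0 0; -1.04 -0.26 -0.52 0 0 0; -1.55 -0.39 -0.8 0 0 0; -2.06 -0.52 -1.09 0 0 0; -2.55 -0.64 -1.4 0 0 0; -3.04 -0.76 -1.73 0 0 0; -3.52 -0.88 -2.07 0 0 0; -3.99 -1 -2.42 0 0 0; -4.44 -1.12 -2.78 0 0 0
0.9 0.6 -0.54 -0.13 -0.45 0 0 0; -1.06 -0.27 -0.93 0 0 0; -1.57 -0.39 -1.42 0 0 0; -2.06 -0.52 -1.93 0 0 0; -2.53 -0.64 -2.45 0 0 0; -2.99 -0.75 -2.99 0 0 0; -3.43 -0.86 -3.55 0 0 0; -3.85 -0.97 -4.12 0 0 0; -4.25 -1.07 -4.7 0 0 0
0.6 0.35 -0.32 -0.08 -0.5 0 0 0; -0.63 -0.16 -1 0 0 0; -0.92 -0.23 -1.52 0 0 0; -1.2 -0.3 -2.04 0 0 0; -1.46 -0.37 -2.57 0 0 0; -1.71 -0.43 -3.11 0 0 0; -1.95 -0.49 -3.66 0 0 0; -2.17 -0.55 -4.21 0 0 0; -2.38 -0.6 -4.77 0 0 0
0.35 0.12 -0.18 -0.04 -0.52 0 0 0; -0.34 -0.09 -1.04 0 0 0; -0.49 -0.12 -1.57 0 0 0; -0.63 -0.16 -2.1 0 0 0; -0.75 -0.19 -2.63 0 0 0; -0.86 -0.22 -3.17 0 0 0; -0.96 -0.24 -3.71 0 0 0; -1.04 -0.26 -4.25 0 0 0; -1.11 -0.28 -4.8 0 0 0
0.12 -0.005 -0.03 -0.01 -0.3 0 0 0; -0.06 -0.02 -0.59 0 0 0; -0.09 -0.02 -0.89 0 0 0; -0.11 -0.03 -1.19 0 0 0; -0.12 -0.03 -1.49 0 0 0; -0.14 -0.03 -1.79 0 0 0; -0.14 -0.04 -2.08 0 0 0; -0.15 -0.04 -2.38 0 0 0; -0.15 -0.04 -2.68 0 0 0
```

First half of that segment only, to feel the response.

Call:
move_arm(
  motion="-0.22 -0.06 -0.05 0 0 0;-0.44 -0.11 -0.11 0 0 0;-0.66 -0.17 -0.17 0 0 0;-0.88 -0.22 -0.23 0 0 0;-1.1 -0.27 -0.3 0 0 0;-1.32 -0.33 -0.36 0 0 0;-1.32 -0.33 -0.36 0 0 0",
)

```text
time: 12.48
tool_pos: [594.4, 72.9, 306.0]
tcp_rot: [-65.2, 0.6, -76.0]
ft_force: [-2.2, -0.3, 5.1]
finger_gap: 11.0
```

```bash
cat >> h.py <<'E'
def barst():
    s,M=st();g=Lo(s['tool_pos']-19*M[:,1]);p=np.arctan2(g[2]-116,85-g[0]);F=-Rc.T@s['ft_force']
    print('r %.1f ang %.3f z %.1f'%(np.hypot(g[0]-85,g[2]-116),p,g[2]),'push closing %.1f outward %.1f'%(F@[-np.sin(p),0,-np.cos(p)],F@[-np.cos(p),0,np.sin(p)]))
E
python3 -c "
from h import *
barst()"
```

```text
t 12.4833 q [ -2. -17. 105.   8.  69. -17.] tcpL [ 30.5  -1.7 306. ] gap 11.0
axes in chamber [[-0.0, 0.42, 0.91], [-1.0, 0.01, -0.01], [-0.01, -0.91, 0.42]] F [-2.2  0.2  5.1]
r 216.5 ang 1.278 z 323.3 push closing -0.6 outward -5.5
```

```bash
cat > arc.py <<'E'
import sys
from h import *
a,b,n,ro=map(float,sys.argv[1:5]);f=lambda p,r:np.array([85-r*np.cos(p),0,116+r*np.sin(p)])
print('; '.join(' '.join('%g'%v for v in (Rc@(f(a+(b-a)*min(k/(n-1),1),215+ro*min(k/3,1))-f(a,215))/10).round(2)) +' 0 0 0' for k in range(1,int(n)+1)))
E
python3 arc.py 1.278 1.03 10 1; python3 arc.py 1.03 .75 10 0;python3 arc.py .75 .47 10 0
```

```text
-0.56 -0.14 -0.15 0 0 0; -1.11 -0.28 -0.31 0 0 0; -1.66 -0.42 -0.49 0 0 0; -2.2 -0.55 -0.72 0 0 0; -2.73 -0.68 -0.96 0 0 0; -3.25 -0.82 -1.21 0 0 0; -3.76 -0.94 -1.48 0 0 0; -4.27 -1.07 -1.77 0 0 0; -4.77 -1.2 -2.07 0 0 0; -4.77 -1.2 -2.07 0 0 0
-0.55 -0.14 -0.35 0 0 0; -1.09 -0.27 -0.72 0 0 0; -1.62 -0.41 -1.11 0 0 0; -2.14 -0.54 -1.52 0 0 0; -2.64 -0.66 -1.94 0 0 0; -3.13 -0.79 -2.37 0 0 0; -3.61 -0.91 -2.83 0 0 0; -4.07 -1.02 -3.29 0 0 0; -4.52 -1.14 -3.78 0 0 0; -4.52 -1.14 -3.78 0 0 0
-0.43 -0.11 -0.5 0 0 0; -0.85 -0.21 -1.01 0 0 0; -1.26 -0.32 -1.53 0 0 0; -1.65 -0.41 -2.07 0 0 0; -2.02 -0.51 -2.61 0 0 0; -2.37 -0.6 -3.17 0 0 0; -2.71 -0.68 -3.75 0 0 0; -3.03 -0.76 -4.33 0 0 0; -3.33 -0.84 -4.92 0 0 0; -3.33 -0.84 -4.92 0 0 0
```

Call:
move_arm(
  motion="-0.56 -0.14 -0.15 0 0 0; -1.11 -0.28 -0.31 0 0 0; -1.66 -0.42 -0.49 0 0 0; -2.2 -0.55 -0.72 0 0 0; -2.73 -0.68 -0.96 0 0 0; -3.25 -0.82 -1.21 0 0 0; -3.76 -0.94 -1.48 0 0 0; -4.27 -1.07 -1.77 0 0 0; -4.77 -1.2 -2.07 0 0 0; -4.77 -1.2 -2.07 0 0 0",
)

```text
time: 13.32
tool_pos: [545.9, 60.7, 284.3]
tcp_rot: [-65.3, 0.6, -76.0]
ft_force: [-1.8, -5.1, 0.7]
finger_gap: 10.9
```

```bash
python3 -c "
from h import *
barst()"
```

```text
t 13.3167 q [ -4. -26. 113.   9.  70. -20.] tcpL [-19.5  -1.8 284.3] gap 10.9
axes in chamber [[-0.0, 0.42, 0.91], [-1.0, 0.01, -0.01], [-0.01, -0.91, 0.42]] F [-3.  -4.6  0.7]
r 217.0 ang 1.026 z 301.6 push closing -2.2 outward -2.1
```

Call:
move_arm(
  motion="-0.55 -0.16 -0.35 0 0 0; -1.09 -0.32 -0.72 0 0 0; -1.62 -0.48 -1.11 0 0 0; -2.14 -0.62 -1.52 0 0 0; -2.64 -0.75 -1.94 0 0 0; -3.13 -0.88 -2.37 0 0 0; -3.61 -1 -2.83 0 0 0; -4.07 -1.12 -3.29 0 0 0; -4.52 -1.24 -3.78 0 0 0; -4.52 -1.24 -3.78 0 0 0",
)

```text
time: 14.15
tool_pos: [500.4, 48.8, 245.6]
tcp_rot: [-65.4, 0.6, -76.0]
ft_force: [-2.5, 2.4, -1.1]
finger_gap: 11.0
```

```bash
python3 -c "
from h import *
barst()"
```

```text
t 14.15 q [ -7. -34. 122.  10.  69. -23.] tcpL [-66.6  -2.2 245.6] gap 11.0
axes in chamber [[-0.0, 0.42, 0.91], [-1.0, 0.01, -0.01], [-0.01, -0.91, 0.42]] F [-1.9  3.  -1.1]
r 216.8 ang 0.744 z 262.8 push closing -2.1 outward -0.6
```

Call:
move_arm(
  motion="-0.45 -0.11 -0.51 -0.2 0.7 0; -0.89 -0.21 -1.03 -0.4 1.5 0; -1.32 -0.32 -1.56 -0.6 2.3 0; -1.73 -0.42 -2.1 -0.8 3.1 0; -2.12 -0.53 -2.65 -1 3.9 0; -2.49 -0.62 -3.22 -1.2 4.7 0; -2.85 -0.71 -3.81 -1.4 5.4 0; -3.19 -0.8 -4.4 -1.6 6.1 0; -3.52 -0.89 -5 -1.7 6.8 0; -3.52 -0.89 -5 -1.7 6.8 0",
)

```text
time: 14.98
tool_pos: [465.7, 39.6, 195.4]
tcp_rot: [-72.4, 0.6, -76.1]
ft_force: [-2.3, -0.1, -2.6]
finger_gap: 10.6
```

```bash
python3 -c "
from h import *
barst()"; python3 arc.py .47 .19 10 0;python3 arc.py .19 .02 10 0
```

```text
t 14.9833 q [ -7. -32. 124.   7.  71. -22.] tcpL [-102.5   -2.7  195.4] gap 10.6
axes in chamber [[-0.0, 0.3, 0.95], [-1.0, 0.01, -0.01], [-0.01, -0.95, 0.3]] F [-2.3  0.5 -2.6]
r 216.4 ang 0.467 z 213.5 push closing -3.4 outward -0.8
-0.28 -0.07 -0.6 0 0 0; -0.55 -0.14 -1.21 0 0 0; -0.8 -0.2 -1.83 0 0 0; -1.03 -0.26 -2.45 0 0 0; -1.24 -0.31 -3.09 0 0 0; -1.43 -0.36 -3.73 0 0 0; -1.6 -0.4 -4.37 0 0 0; -1.75 -0.44 -5.02 0 0 0; -1.89 -0.47 -5.68 0 0 0; -1.89 -0.47 -5.68 0 0 0
-0.07 -0.02 -0.4 0 0 0; -0.13 -0.03 -0.8 0 0 0; -0.19 -0.05 -1.2 0 0 0; -0.24 -0.06 -1.61 0 0 0; -0.28 -0.07 -2.01 0 0 0; -0.31 -0.08 -2.41 0 0 0; -0.34 -0.09 -2.82 0 0 0; -0.36 -0.09 -3.22 0 0 0; -0.37 -0.09 -3.63 0 0 0; -0.37 -0.09 -3.63 0 0 0
```

Call:
move_arm(
  motion="-0.28 -0.07 -0.6 0 0 0; -0.55 -0.14 -1.21 0 0 0; -0.8 -0.2 -1.83 0 0 0; -1.03 -0.26 -2.45 0 0 0; -1.24 -0.31 -3.09 0 0 0; -1.43 -0.36 -3.73 0 0 0; -1.6 -0.4 -4.37 0 0 0; -1.75 -0.44 -5.02 0 0 0; -1.89 -0.47 -5.68 0 0 0; -1.89 -0.47 -5.68 0 0 0",
)

```text
time: 15.82
tool_pos: [447.4, 34.9, 138.9]
tcp_rot: [-72.3, 0.6, -76.1]
ft_force: [2.7, -1.4, -3.6]
finger_gap: 10.7
```

Call:
move_arm(
  motion="-0.07 -0.02 -0.4 0 0 0; -0.13 -0.03 -0.8 0 0 0; -0.19 -0.05 -1.2 0 0 0; -0.24 -0.06 -1.61 0 0 0; -0.28 -0.07 -2.01 0 0 0; -0.31 -0.08 -2.41 0 0 0; -0.34 -0.09 -2.82 0 0 0; -0.36 -0.09 -3.22 0 0 0; -0.37 -0.09 -3.63 0 0 0; -0.37 -0.09 -3.63 0 0 0",
)

```text
time: 16.65
tool_pos: [443.9, 34.2, 103.3]
tcp_rot: [-72.2, 0.6, -76.1]
ft_force: [1.8, -5.3, -3.4]
finger_gap: 11.1
```

```bash
python3 -c "
from h import *
barst()"
```

```text
t 16.65 q [ -8. -32. 134.   8.  61. -25.] tcpL [-124.9   -2.7  103.3] gap 11.1
axes in chamber [[-0.0, 0.3, 0.95], [-1.0, 0.01, -0.01], [-0.01, -0.95, 0.3]] F [ 0.5 -5.6 -3.4]
r 215.7 ang 0.025 z 121.4 push closing -3.4 outward 0.6
```

Now the last few millimetres until it seats, watching for upward reaction.

Call:
move_arm(
  motion="0 -0.05 -0.1 0 0 0;0 -0.1 -0.2 0 0 0;0 -0.1 -0.3 0 0 0;0 -0.1 -0.4 0 0 0;0 -0.1 -0.5 0 0 0;0 -0.1 -0.5 0 0 0",
)

```text
time: 17.15
tool_pos: [443.9, 34.0, 99.0]
tcp_rot: [-72.2, 0.7, -76.0]
ft_force: [0.3, 5.8, -2.1]
finger_gap: 10.8
```

```bash
python3 -c "
from h import *
barst()"
```

```text
t 17.15 q [ -8. -31. 135.   8.  61. -25.] tcpL [-124.9   -2.8   99. ] gap 10.8
axes in chamber [[-0.0, 0.31, 0.95], [-1.0, 0.01, -0.01], [-0.01, -0.95, 0.31]] F [ 1.7  5.5 -2.1]
r 215.7 ang 0.005 z 117.1 push closing -2.1 outward 1.7
```

Call:
move_arm(
  motion="0 0 -0.1 0 0 0;0 0 -0.2 0 0 0;0 0 -0.3 0 0 0;0 0 -0.3 0 0 0",
)

```text
time: 17.48
tool_pos: [444.1, 34.0, 97.5]
tcp_rot: [-72.2, 0.7, -76.0]
ft_force: [-14.5, 4.0, 14.7]
finger_gap: 10.9
```

```bash
python3 -c "
from h import *
barst()"
```

```text
t 17.4833 q [ -8. -31. 135.   8.  60. -25.] tcpL [-124.7   -2.9   97.5] gap 10.9
axes in chamber [[-0.0, 0.31, 0.95], [-1.0, 0.01, -0.01], [-0.01, -0.95, 0.31]] F [-13.1   7.4  14.7]
r 215.5 ang -0.002 z 115.6 push closing 14.7 outward -13.0
```

Call:
move_arm(
  motion="0 0 0.15 0 0 0;0 0 0.15 0 0 0;0 0 0.15 0 0 0;0 0 0.15 0 0 0",
  fingers=2.2,
)

```text
time: 17.82
tool_pos: [444.3, 33.1, 97.8]
tcp_rot: [-72.2, 0.6, -76.1]
ft_force: [-1.2, -0.2, 0.9]
finger_gap: 22.0
```

Call:
move_arm(
  motion="-0.1 0 0.4 0 0 0;-0.3 -0.1 1 0 0 0;-0.6 -0.15 2 0 0 0;-1 -0.2 3.3 0 0 0;-1.4 -0.3 4.6 0 0 0;-1.8 -0.4 6 0 0 0;-2.2 -0.5 7.5 0 0 0;-2.5 -0.6 9 0 0 0;-2.8 -0.7 10.5 0 0 0;-2.8 -0.7 12 0 0 0",
)

```text
time: 18.65
tool_pos: [415.6, 26.1, 219.1]
tcp_rot: [-72.2, 0.6, -76.1]
ft_force: [0.9, -0.6, -0.3]
finger_gap: 22.0
```

```bash
python3 -c "
from h import *
st()
b=eyes.snapshot('top');a=eyes.snapshot('scene')
for s in(a,b):print(np.round(proj(s,W([-130,0,116])),1),[x for x in blobs(s,(10,100,50),(40,255,255),30) if 180<x[1][0]<330 and 130<x[1][1]<290])
cv2.imwrite('pics/end.png',np.hstack([cv2.resize(a['image'][140:280,180:340],(400,350)),cv2.resize(b['image'][110:250,160:320],(400,350))]))
"
```

```text
t 18.65 q [-10. -43. 129.   8.  78. -25.] tcpL [-154.3   -3.6  219.1] gap 22.0
axes in chamber [[-0.0, 0.31, 0.95], [-1.0, 0.01, -0.01], [-0.01, -0.95, 0.31]] F [ 0.7 -0.8 -0.3]
[272.9 197.4] [([256, 195, 35, 6, 98], [271.0, 197.3], [array([273. , 197.4]), array([ 3.4, 34.2]), np.float64(85.2)])]
[232.8 220.2] [([236, 215, 17, 5, 46], [244.7, 217.3], [array([244.2, 217.5]), array([ 2.8, 16.3]), np.float64(77.5)]), ([214, 220, 16, 6, 50], [221.6, 222.7], [array([221.7, 222.8]), array([ 3.3, 15.5]), np.float64(79.7)])]
```

View pics/end.png

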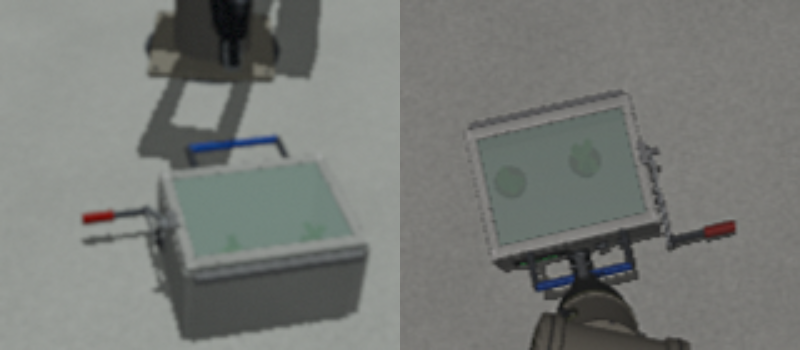

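The last picture shows the lid lying level on the chamber. In the scene view the bar is at (273.0, 197.4), against (272.9, 197.4) predicted for shut. Both seedlings are still in place, and the gripper is clear of everything.

```bash
python3 -c "
from bench import r
print(r.hand_in())"
```

```text
the job is handed in; nothing more can be done
None
```

The chamber is closed and the job is handed in, at about 18.7 s on the robot's clock.

**What I did**
- **Unlocking:** I lifted the red knob from below with the lower finger, the fingers loosely around it and turning with the arc. The forces I read on it were at most about 7 N.
- **Knee:** I stopped at about 1.29 rad, which I worked out from the knob and lid positions. The lid then stood at about 1.35 rad and stayed put when I let go.
- **Lowering:** I gripped the blue bar and lowered the lid along its arc at about 0.3 rad/s until it seated. Then I released it and backed off upwards.

**Last checks**
- **Lid:** The bar's pixel in the scene view matches the shut position to about 0.1 px. In the top view the arm partly hides the bar, but both visible pieces lie in line with the shut position.
- **Surroundings:** Both seedlings are in place, and the force on the gripper is near zero. I did not re-measure the flask, herb, tomatoes, dishes or jar at the end; no forces during the moves suggested I touched any of them.

**Imperfect**
- **Seating:** I pressed a little hard as the lid seated, with about 15 N down and 13 N towards the hinge, and released it straight after.
- **First knob contact:** There was about 5 N of sideways friction along the knob, which I relieved by backing off.
- **Strain in the stay:** I could not measure it directly, only infer it from these forces.

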